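# Move the push-and-turn safety cap to the open jug

### The job

The blue solvent jug stands open. Take the red safety cap off the grey jug (it only turns while it is pressed down firmly) and lock it onto the blue jug: feel for the gaps in the ring on its neck, press down, turn clockwise to the stop and let the cap spring up into its lock. Press with feeling, never near 100 N, and do not wrench the cap while it is locked; do not shift the loose things around the jugs, and let go of the cap at the end.

Things in the scene. Friction and masses are not known exactly. Their poses are not given: they have to be found in the camera images.
- grey_jug: Grey plastic jug 84 (x) x 116 (y) mm, neck rim 166 mm high, fixed in a steel holder plate 104 x 166 mm on the bench; at the start it carries the cap, locked. Origin on the bench under the neck's axis, z up. Neck: tube of 41 mm outside diameter, with an steel ring crimped on it, 55 mm across, that has two gaps half a turn apart.
- grey_jug_rim (a point): Centre of the grey jug's neck rim, 166 mm above its origin. To open: press the cap fully down, turn it anticlockwise (from above) about 63 degrees from the lock (52 to 74 will do; a stop is felt at 74 to 88), then lift. There the tabs stand in the gaps of the ring.
- blue_jug: Blue jug with open neck, same as the grey jug in all sizes, fixed likewise; origin on the bench under the neck's axis, z up, x across its 84 mm side. Its ring is crimped on at an angle that is not given: the gaps' centres lie up to 40 degrees either way from the jug's +x and -x and must be found by touch or by sight. The cap must end locked on this jug.
- blue_jug_rim (a point): Centre of the blue jug's rim, 166 mm above its origin. To close: cap upright on the neck's axis (2 mm play sideways), tabs over the gaps, press fully down, turn clockwise until the stop is felt (52 to 88 degrees, by where in the gaps the tabs went in), then let it spring up.
- grey_ring: Steel ring on the grey jug's neck, fixed; origin on the bench on the neck's axis, its x through the middle of the gaps. On both rings, going clockwise: gap 60 degrees wide; wall 14 wide reaching 11 mm below the rim; notch 38 wide, roof 7 mm below the rim, its middle 63 degrees from the gap's; stop block to 18 mm below, up to the next gap. Ring top 3 mm below the rim.
- cap: Red round safety cap, loose, about 100 g, 66 mm diameter, 47 mm high in all. Origin at the centre of the skirt's lower edge, z up. Disc top at z = 22.5 mm. Height of its origin above the jug's origin: 148.5 mm fully pressed down (hard stop), 154 locked, 157 free with tabs in the gaps, 163 tabs standing on the ring, not over the gaps. It can turn past the walls only below 150 mm.
- cap_grip (a point): Point on the cap's axis in its grip bar, 38.5 mm above the cap's origin. The bar runs along the cap's x, 56 mm long, 20 mm wide, from the disc's top (z = 22.5 mm) to z = 47 mm. It may be gripped across its width with the fingertips standing on the disc, and pressed so.
- cap_tab (a point): One of two black tabs inside the skirt's lower edge, on the cap's +x (this one) and -x, under the bar's ends; 10 mm wide (24 degrees), 5 mm high, 47 mm apart; skirt 59 mm wide inside. A white sprung disc inside the cap bears on the jug's rim and pushes the cap up: 4 N when first touched, 8 N in the lock, 15 N fully down; it is damped.
- glue_bottle: White glue bottle with orange tip, 60 mm diameter, 187 mm high, standing loose between the jugs; origin at the centre of its underside. Leave alone.
- tape_blue: Roll of blue tape lying flat, 99 mm diameter, 25 mm high, loose; origin at the centre of its underside. Leave alone.
- sanding_block: Sanding block 60 x 110 x 30 mm, loose; origin at the centre of its underside. Leave alone.

How it is judged:
By the outcome, as a careful person would: the job done as asked, in the order asked, and still so for the second after the job is handed in, with the robot touching nothing.
It also fails if it takes over 72 s, if anything falls off the work surface, if the arm or the gripper's body presses on something with over 40 N, if the wrist force passes 120 N, or if a joint passes its speed limit or range.

### The arm

A 7-joint arm with a two-finger parallel gripper is mounted at the origin on a cart in front of the work surface, level with it; the furniture and walls round the work are solid. World frame = base frame: x ahead of the robot, y to its left, z up, the work surface at z = 0. Lengths are in m, angles in rad, forces in N, time in s.
With the tool pointing down it reaches from about 0.425 to 1.025 m from the base axis. Payload 3.6 kg.
Tool frame: the origin (TCP) lies between the finger pads; the fingertips stand 14 mm ahead of it and the grasp point (between the pads) lies 5 mm behind it; z points along the fingers, y is the line along which they close (so a half turn about z gives the same grasp; the last joint's range is limited). The gripper opens to 85 mm and grips with 20 to 120 N. Pads are 22 mm wide; open, the fingers measure 114 mm over their backs; the gripper's body (76 mm by 85 mm) begins 54 mm behind the grasp point. The pads swing forward as they close: fully open they stand 13 mm farther back than shut.
Start: joints at [-1.284, 0.591, 0.048, 1.609, -0.033, 0.943, -0.034], TCP at [0.269, 0.673, 0.245] pointing down, gripper open.
Joint ranges: [-2.69, 2.69], [-0.47, 2.24], [-1.27, 1.36], [0.19, 2.51], [-1.53, 4.68], [0.08, 2.07], [-3.09, 3.09]. Speed limits (rad/s): [2.57, 2.57, 3.14, 3.14, 3.14, 3.14, 3.14].

### API

Orientations are given as a unit quaternion [x, y, z, w].
In Python, from station import r gives the robot as it stands.
- The arm moves only by the shell command python3 inch.py 'ROWS' [OPENING]. ROWS is rows parted by semicolons, their numbers by spaces, 1 to 20 of them, each of 6 numbers: dx, dy, dz in m, then a rotation vector rx, ry, rz in rad; each row is the pose to reach, as a shift and turn from the pose commanded when the command began, along the tool's axes at that moment; what a row does not reach only later rows make up. A row lasts 1/8 s, in which the tool goes at most 0.0625 m and 0.188 rad, less where a joint would pass 70% of its speed; a pose out of reach is approached as far as the arm can. OPENING is the finger opening in m, set as the command begins (- or left out keeps the last). The fingers move at their own pace and stop on an object; the grip force is fixed at half the most. Time passes only in rows, so rows that do not move let the fingers close. It prints the time, the measured TCP pose, the force, the opening and the grip force at its end.
- r.get_state(): the state, without advancing time (a new reading comes with each control period).
- r.snapshot(name): name is "scene" or "top"; returns the picture (400x640x3 uint8, red, green, blue); there is no depth.
- r.camera_model(name): a dict with "mtx" (3x3 intrinsics, pixels), "rvec" (rotation vector, rad) and "tvec" (3), from world to camera coordinates, as OpenCV has them. Camera axes: x right, y down, z forward; pixel columns grow to the right and rows downward; lengths in m; the calibration is good to about 2 mm. A picture is of the moment at which its call begins. camera_model takes no time and is no camera call.
- r.hand_in(): hands the job in; it is judged then, once.
The state is a dict: "time_s": time; "joint_positions": joint angles; "joint_velocities": joint speeds; "joint_torque": joint torques, N m; "position": TCP position; "orientation": TCP orientation; "force": force on the tool from outside, world axes, zero at the start; "ft_torque": the same for the moment, N m; "grip_width": finger opening in m; "gripper_force": force on a finger pad.
Only numpy, scipy, OpenCV 4.12 (cv2) and the standard library are available. Lean on these libraries where they do the work, as an engineer would, in place of code of your own. Each camera call takes 0.05 s, during which the arm holds its last target. There are 200 camera calls.

## Working session

There is one attempt and no reset: what is moved stays moved. The work goes in short steps, Python scripts to look and compute and a shell command to move; the robot and the scene stay as the last step left them, time stands still between calls to the robot, and variables do not carry over. Pictures are saved under pics/ and viewed, at most 10 in all, crops included, and the job is handed in when it is done.

```bash
ls; mkdir -p pics
python3 - <<'E'
from station import r
import cv2,numpy as np
s=r.get_state();print({k:np.round(v,3).tolist() for k,v in s.items()})
for n in("scene","top"):
    cv2.imwrite(f"pics/{n}0.png",r.snapshot(n)[...,::-1])
    c=r.camera_model(n);R=cv2.Rodrigues(np.array(c["rvec"]))[0];print(n,c["mtx"],-R.T@np.array(c["tvec"]).ravel(),R[2])
E
```

```text
inch.py
pics
station.py
{'time_s': 0.0, 'joint_positions': [-1.285, 0.592, 0.048, 1.61, -0.033, 0.943, -0.034], 'joint_velocities': [0.001, -0.002, -0.0, -0.0, 0.0, -0.0, -0.001], 'joint_torque': [0.0, -54.869, 1.546, -19.813, 0.009, 0.009, 0.0], 'position': [0.268, 0.673, 0.244], 'orientation': [0.189, 0.982, -0.001, -0.0], 'force': [-0.019, -0.213, 0.009], 'ft_torque': [0.012, 0.027, 0.007], 'gripper_force': 0.0, 'grip_width': 0.086}
scene [[493.13438065   0.         311.27031903]
 [  0.         493.13438065 203.15514726]
 [  0.           0.           1.        ]] [-0.3886703  -0.64245791  0.73432591] [ 0.68375209  0.57483292 -0.44949995]
top [[414.15525598   0.         322.38524073]
 [  0.         414.15525598 196.77301851]
 [  0.           0.           1.        ]] [0.35406243 0.10619754 1.29021964] [ 0.15440033  0.01033507 -0.98795431]
```
View pics/scene0.png

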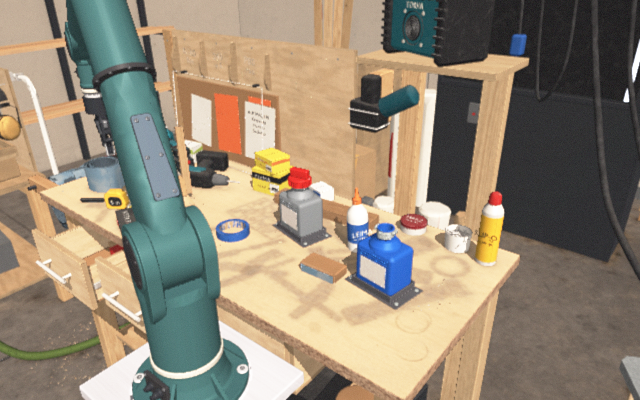

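View pics/top0.png

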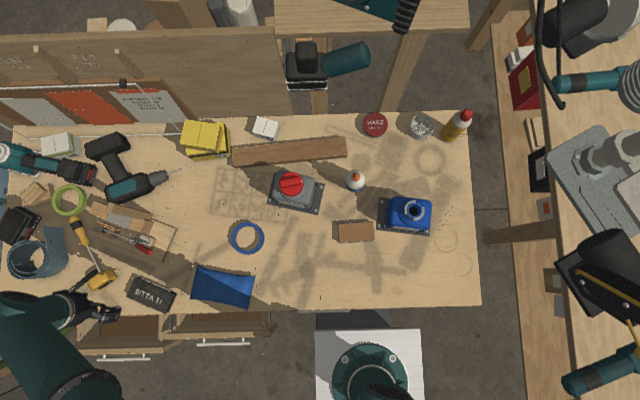

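The scene view shows the capped grey jug at about (300,205), the blue jug at (385,262) and the glue bottle at (357,225). In the top view the red cap is at (290,184), the blue neck at (414,210) and the glue tip at (355,178). Next I'll enlarge and measure.

Create h.py:
```python
import cv2,numpy as np
from station import r
def cam(n):
    c=r.camera_model(n);R=cv2.Rodrigues(np.array(c["rvec"]))[0];t=np.array(c["tvec"]).ravel()
    return np.array(c["mtx"]),R,t
def ray(n,p,z):
    K,R,t=cam(n);C=-R.T@t
    d=R.T@np.linalg.inv(K)@[p[0],p[1],1];return C+d*(z-C[2])/d[2]
def proj(n,P):
    c=r.camera_model(n);return cv2.projectPoints(np.array([P],float),np.array(c["rvec"]),np.array(c["tvec"]),np.array(c["mtx"]),None)[0].ravel()
```

Run:
```python
from h import *
a=cv2.imread("pics/top0.png")
hsv=cv2.cvtColor(a,cv2.COLOR_BGR2HSV)
red=((hsv[...,0]<8)|(hsv[...,0]>172))&(hsv[...,1]>130)&(hsv[...,2]>60)
m=np.zeros(red.shape,np.uint8);m[165:205,270:312]=red[165:205,270:312]*255
c=max(cv2.findContours(m,0,2)[0],key=cv2.contourArea)
print("cap",cv2.contourArea(c),cv2.minEnclosingCircle(c),ray("top",cv2.minEnclosingCircle(c)[0],.17))
A=cv2.resize(a[155:220,260:325],(400,400),interpolation=cv2.INTER_CUBIC)
B=cv2.resize(a[180:245,375:440],(400,400),interpolation=cv2.INTER_CUBIC)
cv2.imwrite("pics/z1.png",np.hstack([A,B]))
s=cv2.imread("pics/scene0.png")
A=cv2.resize(s[160:250,260:350],(400,400),interpolation=cv2.INTER_CUBIC)
B=cv2.resize(s[215:305,340:430],(400,400),interpolation=cv2.INTER_CUBIC)
cv2.imwrite("pics/z2.png",np.hstack([A,B]))
```

```text
cap 420.5 ((290.64825439453125, 183.46511840820312), 12.24197006225586) [0.56889816 0.20426432 0.17      ]
```

View pics/z1.png

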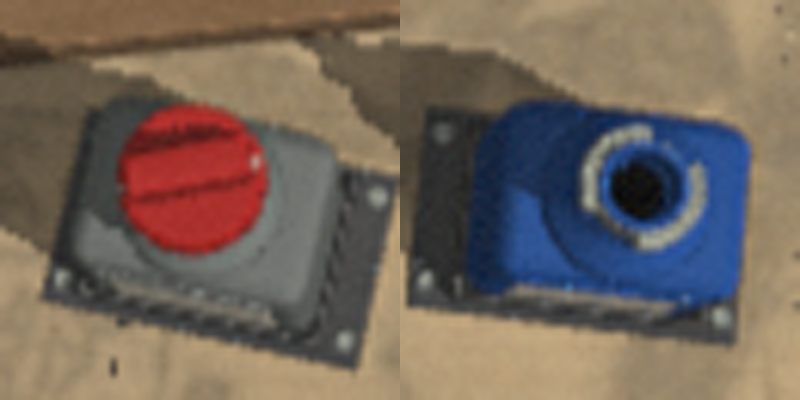

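View pics/z2.png

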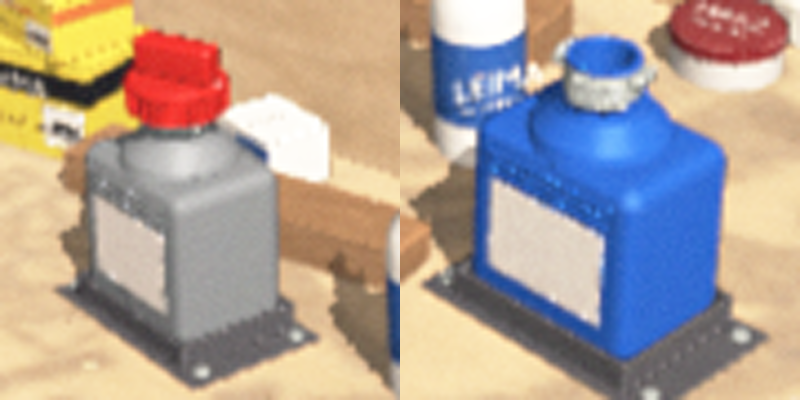

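The close-ups show the cap's bar running slightly up to the right, with a white mark at its right end. The blue ring's gaps are plainly visible at upper right (672,145) and lower left (610,228), around a centre near (643,185). I'll put numbers on these.

Run:
```python
from h import *
a=cv2.imread("pics/top0.png");hsv=cv2.cvtColor(a,cv2.COLOR_BGR2HSV).astype(int)
H,S,V=hsv[...,0],hsv[...,1],hsv[...,2]
red=((H<8)|(H>172))&(S>130)&(V>60)
y,x=np.mgrid[:400,:640]
w=red&(y>165)&(y<205)&(x>270)&(x<312)
c=[x[w].mean(),y[w].mean()];print("cap c",c,ray("top",c,.166))
print("V rows");
for yy in range(171,198): print(yy,' '.join('%3d'%(a[yy,xx,2] if w[yy,xx] else 0) for xx in range(278,305)))
# ring
w=(S<90)&(V>110)&(y>195)&(y<225)&(x>400)&(x<430)
P=np.array([ray("top",(i,j),.163)[:2] for i,j in zip(x[w],y[w])])
A=np.c_[2*P,np.ones(len(P))];q=np.linalg.lstsq(A,(P**2).sum(1),rcond=None)[0];cc=q[:2];print("ring fit",cc,np.sqrt(q[2]+cc@cc),len(P))
# black hole & enclosing
pts=np.argwhere(w)[:,::-1].astype(np.float32);e=cv2.minEnclosingCircle(pts);print("encl",e,ray("top",e[0],.163),e[1]*1.127/414)
bl=(H>100)&(H<125)&(S>100)
hole=(V<45)&(y>200)&(y<220)&(x>404)&(x<424);h=[x[hole].mean(),y[hole].mean()];print("hole",h,ray("top",h,.166))
for cen in (cc,ray("top",e[0],.163)[:2]):
    d=P-cen;ang=np.degrees(np.arctan2(d[:,1],d[:,0]));hh=np.histogram(ang,np.arange(-180,181,10))[0]
    print(dict(zip(range(-180,180,10),hh)))
s=cv2.imread("pics/scene0.png");hs=cv2.cvtColor(s,cv2.COLOR_BGR2HSV).astype(int)
m=((hs[...,0]<8)|(hs[...,0]>172))&(hs[...,1]>150)&(y>160)&(y<200)&(x>280)&(x<320)
print("scene cap box",x[m].min(),x[m].max(),y[m].min(),y[m].max())
for z in(.154,.1765,.201):print(z,proj("scene",[.569,.204,z]))
print("rim in scene",proj("scene",[*cc,.166]))
```

```text
cap c [np.float64(290.6586433260394), np.float64(183.58643326039387)] [0.56932327 0.20459137 0.166     ]
V rows
171   0   0   0   0   0   0   0   0   0   0   0   0   0   0   0   0   0   0   0   0   0   0   0   0   0   0   0
172   0   0   0   0   0   0   0   0   0 104 131 142 145 148 155 155   0   0   0   0   0   0   0   0   0   0   0
173   0   0   0   0   0   0   0 130 157 161 168 171 169 171 170 171 164 162 152 144   0   0   0   0   0   0   0
174   0   0   0   0   0   0 132 169 177 177 173 177 172 173 174 175 174 172 171 158 141   0   0   0   0   0   0
175   0   0   0   0   0 144 168 177 175 167 136 165 129 126 125 127 125 134 171 171 163 135   0   0   0   0   0
176   0   0   0   0  98 119 127 129 124 123 101 121  98  92  93  94  93 100 114 120 142 149   0   0   0   0   0
177   0   0   0  90  97  99  99  95  97  95  95  95  94  89  89  99 114 127 127 136 158 176 156 134   0   0   0
178   0   0   0  96 100  96  95  95  91  89  96 110 129 132 142 152 158 162 164 167 169 177 151 155   0   0   0
179   0   0  92  92  93  96 107 125 131 142 149 157 164 163 165 167 169 170 170 170 171 170 
[... 3077 characters left out ...]
np.int64(3), -110: np.int64(1), -100: np.int64(0), -90: np.int64(0), -80: np.int64(0), -70: np.int64(5), -60: np.int64(12), -50: np.int64(8), -40: np.int64(7), -30: np.int64(5), -20: np.int64(4), -10: np.int64(3), 0: np.int64(4), 10: np.int64(4), 20: np.int64(7), 30: np.int64(5), 40: np.int64(9), 50: np.int64(4), 60: np.int64(4), 70: np.int64(4), 80: np.int64(5), 90: np.int64(5), 100: np.int64(4), 110: np.int64(6), 120: np.int64(2), 130: np.int64(0), 140: np.int64(0), 150: np.int64(1), 160: np.int64(7), 170: np.int64(7)}
scene cap box 287 311 167 188
0.154 [299.69554974 183.737747  ]
0.1765 [299.44891883 176.47889995]
0.201 [299.17625718 168.45391541]
rim in scene [391.3948297  226.16090887]
```

Run:
```python
from h import *
a=cv2.imread("pics/top0.png");hsv=cv2.cvtColor(a,cv2.COLOR_BGR2HSV).astype(int)
H,S,V=hsv[...,0],hsv[...,1],hsv[...,2];y,x=np.mgrid[:400,:640]
for e in([(280,180),(295,177)],[(283,185.8),(299,182.8)],[(282,179.6),(296,176.8)]):
    p=[ray("top",q,.201)[:2] for q in e];d=p[1]-p[0];print("bar ang",np.degrees(np.arctan2(d[1],d[0])))
for th in(90,115):
    w=(S<th)&(V>95)&(np.hypot(x-414,y-210.5)<13)
    P=np.array([ray("top",(i,j),.163)[:2] for i,j in zip(x[w],y[w])])
    A=np.c_[2*P,np.ones(len(P))];q=np.linalg.lstsq(A,(P**2).sum(1),rcond=None)[0];cc=q[:2]
    e=cv2.minEnclosingCircle(np.argwhere(w)[:,::-1].astype(np.float32))
    print("ring fit",cc,np.sqrt(q[2]+cc@cc),len(P),e,ray("top",e[0],.163),e[1]*1.14/414)
    d=P-cc;ang=np.sort(np.degrees(np.arctan2(d[:,1],d[:,0])));g=np.diff(np.r_[ang,ang[0]+360]);
    for k in np.argsort(-g)[:3]:print("gap",ang[k],g[k],"mid",ang[k]+g[k]/2)
for j in range(198,224):print(j,' '.join('%3d'%S[j,i] if V[j,i]>90 else ' . ' for i in range(402,428)))
print("rim scene",proj("scene",[*cc,.166]))
s=cv2.imread("pics/scene0.png");cv2.imwrite("pics/z3.png",cv2.resize(s[220:245,370:405],None,fx=16,fy=16,interpolation=cv2.INTER_CUBIC))
```

```text
bar ang -80.25161223254746
bar ang -80.97003493271268
bar ang -80.25161223254744
ring fit [ 0.48766926 -0.13236513] 0.02458297086103283 111 ((415.0, 209.0), 11.180439949035645) [ 0.48867135 -0.13409243  0.163     ] 0.030786718700243076
gap -74.33671995548671 58.07953836101852 mid -45.296950774977454
gap 123.77692712298214 19.93941069739121 mid 133.74663247167774
gap 143.71633782037335 15.638563959118756 mid 151.53561979993273
ring fit [ 0.48781341 -0.132739  ] 0.024629037887571675 124 ((415.0, 209.0), 11.180439949035645) [ 0.48867135 -0.13409243  0.163     ] 0.030786718700243076
gap -70.34478629071167 38.6720823586018 mid -51.00874511141077
gap 143.1637920361766 15.425285843568957 mid 150.87643495796107
gap -26.489820863143006 10.798397333056585 mid -21.090622196614714
198  .   .  186  .   .   .   .   .   .   .   .   .   .   26  51  13  17  50  51  69  75  87  86  88  85  82
199  .   .   .   .   .   .   .   .   .   .  175 161 167 169 176 148 131  98  79  33  .   44  20  38  36  72
200  .   .   .   .   .   .   .   .  119  86  62  34  41  92 178 192 181 188 183 182 179 164 160 144 123 
[... 1825 characters left out ...]
84 175 174 174
218 168 167 170 177 177 177 192  .   .   .   .   11  16  16  15  25  27  20  55 145 184 184 174 175 172 174
219 175 178 178 174 184 176 183 177 172  .   .   .   23  26  23  21  41  98 159 188 188 176 175 173 173 176
220 172 191 178 185 173 176 173 182 181 172 156  78  37  41  61  91 157 182 186 179 181 185 177 171 167 174
221  .  170 177 176 171 175 177 173 174 178 176 160 158 165 169 177 189 185 187 181 173 170 173 174 173 174
222 178  .  185 180 180 173 179 177 187 184 183 181 183 184 180 181 180 184 179 182 174 172 175 173 172 171
223 171 183 162 175 186 179 178 184 180 173 181 177 183 183 185 176 178 173 174 171 171 174 175 177 172 177
rim scene [386.52715002 226.64948654]
```

View pics/z3.png

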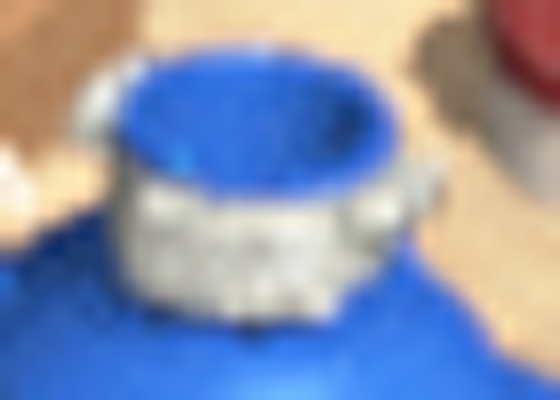

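The scene crop shows the rim ellipse centred at about (385.7,227). The projected estimate is (386.5,226.6), so the two agree to about 1.5 mm. Next: gap angles and the first move.

```bash
cat >> h.py <<'E'
from scipy.spatial.transform import Rotation as Ro
def plan(pos,ang):
    "tool-axes shift and turn to put TCP at pos, tool x at world angle ang (deg), pointing down"
    s=r.get_state();R0=Ro.from_quat(s["orientation"]);a=np.radians(ang)
    T=Ro.from_matrix(np.array([[np.cos(a),np.sin(a),0],[np.sin(a),-np.cos(a),0],[0,0,-1]]))
    print("now",np.round(s["position"],4),"dp",np.round(R0.inv().apply(np.array(pos)-s["position"]),4),"rv",np.round((R0.inv()*T).as_rotvec(),4))
E
python3 - <<'E'
from h import *
c=ray("top",(414.55,210.3),.163)[:2];print("ring c",c)
f=lambda p:(lambda d:np.degrees(np.arctan2(d[1],d[0])))(ray("top",p,.163)[:2]-c)
g=[f(p) for p in((415.7,201.5),(423,206.3),(406,213.8),(412.3,218.7))];print("gap edges",g)
print("rim from scene",ray("scene",(385.7,227.0),.166), "cap axis x in scene ok")
plan([.569,.2045,.25],99.5)
E
```

```text
ring c [ 0.4851356  -0.13264362]
gap edges [np.float64(-10.911248275240682), np.float64(-66.50905057432071), np.float64(110.47349451898891), np.float64(161.7067406172163)]
rim from scene [ 0.48523746 -0.13209373  0.166     ] cap axis x in scene ok
now [0.2685 0.6726 0.2442] dp [-0.4526 -0.3234 -0.005 ] rv [-0.0018  0.0012  1.0253]
```

```bash
python3 inch.py '-0.453 -0.323 -0.005 0 0 1.025; -0.453 -0.323 -0.005 0 0 1.025; -0.453 -0.323 -0.005 0 0 1.025; -0.453 -0.323 -0.005 0 0 1.025; -0.453 -0.323 -0.005 0 0 1.025; -0.453 -0.323 -0.005 0 0 1.025; -0.453 -0.323 -0.005 0 0 1.025; -0.453 -0.323 -0.005 0 0 1.025; -0.453 -0.323 -0.005 0 0 1.025; -0.453 -0.323 -0.005 0 0 1.025; -0.453 -0.323 -0.005 0 0 1.025; -0.453 -0.323 -0.005 0 0 1.025' 0.04
python3 - <<'E'
from h import *
plan([.569,.2045,.198],99.5);print(r.get_state()["joint_positions"])
E
```

```text
time_s: 1.6
position: [0.5686, 0.2075, 0.2499]
orientation: [0.645, 0.764, -0.0, -0.001]
force: [-0.6, 0.4, 0.4]
grip_width: 0.0399
gripper_force: 0.0
now [0.5686 0.2075 0.2499] dp [-0.0031 -0.0001  0.0519] rv [-0.0011 -0.0009  0.0035]
[-0.68178731  0.45497337  0.35687389  1.8936768  -0.21103153  0.83022248
 -0.04562336]
```

```bash
python3 inch.py '0 0 0.025 0 0 0; 0 0 0.045 0 0 0; 0 0 0.05 0 0 0; 0 0 0.05 0 0 0'
python3 - <<'E'
from h import *
plan([.569,.2045,.193],99.5)
i=r.snapshot("scene")[...,::-1];j=r.snapshot("top")[...,::-1]
A=cv2.resize(i[140:220,260:340],(400,400),interpolation=3);B=cv2.resize(j[150:230,250:330],(400,400),interpolation=3)
cv2.imwrite("pics/g1.png",np.hstack([A,B]))
E
```

```text
time_s: 2.1
position: [0.5694, 0.2064, 0.2003]
orientation: [0.645, 0.764, -0.0, -0.0]
force: [-0.0, -0.2, 0.2]
grip_width: 0.0401
gripper_force: 0.0
now [0.5694 0.2064 0.2003] dp [-0.0019 -0.0007  0.0073] rv [-0.0004 -0.0001  0.0019]
```

View pics/g1.png

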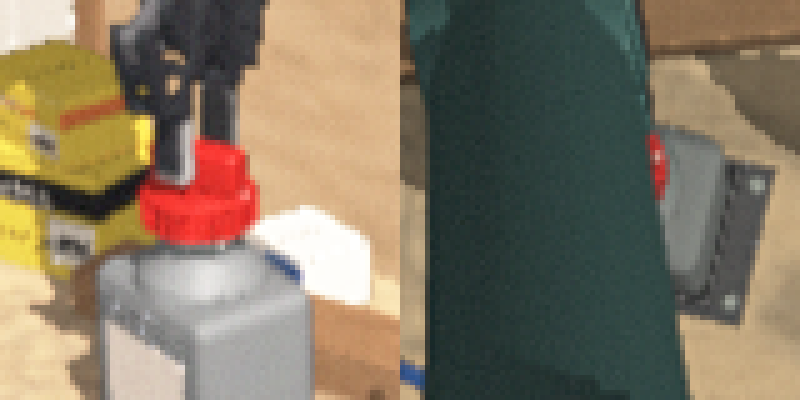

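The left crop shows the fingers straddling the bar with their tips just above the disc; the right crop is covered by the arm. Lower and close.

```bash
python3 inch.py '-0.002 0 0.004 0 0 0; -0.002 0 0.006 0 0 0; -0.002 0 0.006 0 0 0'; python3 inch.py '0 0 0 0 0 0;0 0 0 0 0 0;0 0 0 0 0 0;0 0 0 0 0 0;0 0 0 0 0 0' 0.0
python3 - <<'E'
from h import *
plan([.569,.2045,.1905],99.5);print(r.get_state()["ft_torque"])
E
```

```text
time_s: 2.58
position: [0.57, 0.2033, 0.1942]
orientation: [0.646, 0.763, -0.0, -0.0]
force: [-0.3, 0.5, 0.6]
grip_width: 0.0398
gripper_force: 0.0
time_s: 3.2
position: [0.57, 0.2034, 0.1946]
orientation: [0.646, 0.763, -0.0, -0.0]
force: [-1.9, -0.8, 4.5]
grip_width: 0.0186
gripper_force: 61.0
now [0.57   0.2034 0.1946] dp [ 0.0013 -0.0008  0.0041] rv [-0.0002 -0.0001  0.0002]
[-0.09468161  0.46368725  0.02753661]
```

```bash
python3 inch.py '0 0 0.002 0 0 0; 0 0 0.003 0 0 0;0 0 0.003 0 0 0'; python3 inch.py '0 0 0.002 0 0 0; 0 0 0.003 0 0 0;0 0 0.003 0 0 0';python3 inch.py '0 0 0.001 0 0 0; 0 0 0.002 0 0 0;0 0 0.002 0 0 0'
```

```text
time_s: 3.58
position: [0.57, 0.2034, 0.1923]
orientation: [0.646, 0.763, 0.0, -0.0]
force: [-2.4, -0.8, 10.4]
grip_width: 0.0184
gripper_force: 61.7
time_s: 3.95
position: [0.57, 0.2034, 0.1898]
orientation: [0.646, 0.763, 0.0, -0.0]
force: [-3.1, -0.7, 13.3]
grip_width: 0.0186
gripper_force: 62.0
time_s: 4.32
position: [0.57, 0.2034, 0.189]
orientation: [0.646, 0.763, 0.0, -0.001]
force: [-7.1, -1.2, 20.3]
grip_width: 0.019
gripper_force: 63.1
```

```bash
python3 inch.py '0 -0.001 0.001 0 0 0; 0 -0.001 0.001 0 0 -0.1; 0 -0.001 0.001 0 0 -0.2;0 -0.001 0.001 0 0 -0.3;0 -0.001 0.001 0 0 -0.3'
python3 - <<'E'
from h import *
print(r.get_state()["ft_torque"])
E
```

```text
time_s: 4.95
position: [0.5716, 0.2042, 0.189]
orientation: [0.525, 0.851, 0.003, 0.001]
force: [-2.7, -1.3, 20.2]
grip_width: 0.0187
gripper_force: 63.2
[-0.19072715  0.8672757   0.13850453]
```

```bash
python3 inch.py '0 0 0 0 0 -0.1; 0 0 0 0 0 -0.22; 0 0 0 0 0 -0.34;0 0 0 0 0 -0.46;0 0 0 0 0 -0.58;0 0 0 0 0 -0.69; 0 0 0 0 0 -0.8;0 0 0 0 0 -0.8'
python3 - <<'E'
from h import *
s=r.get_state();print(s["ft_torque"]);print(2*np.degrees(np.arctan2(s["orientation"][1],s["orientation"][0])))
E
```

```text
time_s: 5.95
position: [0.5725, 0.2061, 0.1891]
orientation: [0.151, 0.988, 0.003, 0.003]
force: [-2.1, 1.9, 16.5]
grip_width: 0.0185
gripper_force: 62.7
[0.23194598 0.51689861 0.12974768]
162.60519388376505
```

```bash
python3 inch.py '0 0 -0.005 0 0 0; 0 0 -0.012 0 0 0; 0 0 -0.018 0 0 0;0 0 -0.02 0 0 0'; python3 inch.py '0 0 -0.02 0 0 0; 0 0 -0.04 0 0 0; 0 0 -0.05 0 0 0;0 0 -0.05 0 0 0'
python3 - <<'E'
from h import *
plan([.485,-.1325,.26],140)
i=r.snapshot("scene")[...,::-1]
cv2.imwrite("pics/l1.png",cv2.resize(i[100:220,240:360],(500,500),interpolation=3))
E
```

```text
time_s: 6.45
position: [0.5683, 0.2026, 0.2048]
orientation: [0.152, 0.988, -0.001, -0.001]
force: [0.1, -0.9, -1.5]
grip_width: 0.0187
gripper_force: 60.1
time_s: 6.95
position: [0.569, 0.2031, 0.2554]
orientation: [0.152, 0.988, -0.0, 0.0]
force: [0.4, 0.5, -1.5]
grip_width: 0.0186
gripper_force: 60.2
now [0.569  0.2031 0.2554] dp [-0.0206 -0.3453 -0.0046] rv [-1.000e-04  1.000e-04  3.932e-01]
```

View pics/l1.png

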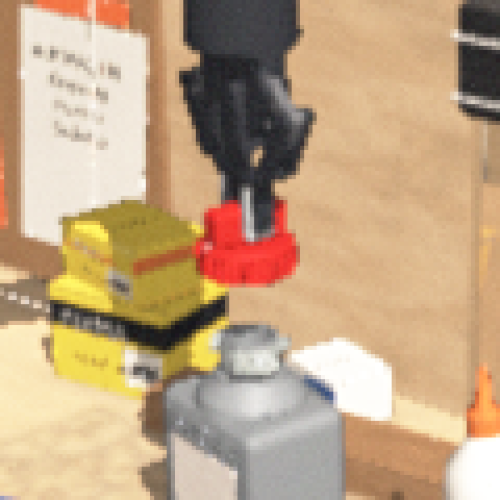

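The crop shows the cap held upright in the air, the grey neck bare and the bottle tip well to the right. Carry it to the blue jug, above bottle height.

```bash
python3 inch.py '-0.021 -0.06 -0.005 0 0 0.05; -0.021 -0.11 -0.005 0 0 0.1; -0.021 -0.16 -0.005 0 0 0.2; -0.021 -0.21 -0.005 0 0 0.3; -0.021 -0.26 -0.005 0 0 0.393; -0.021 -0.31 -0.005 0 0 0.393; -0.021 -0.345 -0.005 0 0 0.393; -0.021 -0.345 -0.005 0 0 0.393; -0.021 -0.345 -0.005 0 0 0.393'
python3 - <<'E'
from h import *
plan([.4865,-.1335,.225],140);print(r.get_state()["joint_positions"])
E
```

```text
time_s: 8.12
position: [0.4854, -0.1313, 0.2597]
orientation: [0.342, 0.94, 0.0, -0.001]
force: [0.1, -0.2, -0.7]
grip_width: 0.0184
gripper_force: 60.3
now [ 0.4854 -0.1313  0.2597] dp [-0.0023 -0.001   0.0347] rv [-0.0002 -0.0014  0.0008]
[ 0.02441683  0.29788826  0.18694427  2.09314444 -0.08014048  0.75837117
  1.13511631]
```

```bash
python3 inch.py '-0.002 -0.001 0.02 0 0 0; -0.002 -0.001 0.035 0 0 0; -0.002 -0.001 0.035 0 0 0;-0.002 -0.001 0.035 0 0 0'
python3 - <<'E'
from h import *
plan([.4865,-.1335,.225],140)
i=r.snapshot("scene")[...,::-1];j=r.snapshot("top")[...,::-1]
A=cv2.resize(i[185:265,345:425],(480,480),interpolation=3);B=cv2.resize(j[180:240,385:425],(320,480),interpolation=3)
cv2.imwrite("pics/b1.png",np.hstack([A,B]))
s=r.get_state();p=np.array(s["position"]);u=Ro.from_quat(s["orientation"]).apply([1,0,0])
for d in(0,.002,.004):
    c=p+d*u; print(d,[proj("scene",[c[0],c[1],z]).round(2) for z in(p[2]-.0406,p[2]-.0181)])
h=cv2.cvtColor(i,cv2.COLOR_BGR2HSV).astype(int);y,x=np.mgrid[:400,:640]
m=((h[...,0]<8)|(h[...,0]>172))&(h[...,1]>150)&(y>195)&(y<240)&(x>355)&(x<412)
for yy in range(200,235):
    q=x[yy][m[yy]]
    if len(q):print(yy,q.min(),q.max(),(q.min()+q.max())/2)
E
```

```text
time_s: 8.62
position: [0.4869, -0.1337, 0.2254]
orientation: [0.341, 0.94, 0.0, 0.0]
force: [0.4, -0.4, -1.4]
grip_width: 0.0185
gripper_force: 60.3
now [ 0.4869 -0.1337  0.2254] dp [ 0.0004 -0.0001  0.0004] rv [0.0002 0.0001 0.0013]
0 [array([387.24, 219.68]), array([387.72, 211.04])]
0.002 [array([386.41, 219.77]), array([386.88, 211.13])]
0.004 [array([385.58, 219.86]), array([386.04, 211.22])]
201 383 398 390.5
202 378 399 388.5
203 376 399 387.5
204 376 400 388.0
205 375 400 387.5
206 376 400 388.0
207 376 399 387.5
208 376 399 387.5
209 375 399 387.0
210 374 399 386.5
211 374 399 386.5
212 376 401 388.5
213 372 401 386.5
214 372 401 386.5
215 372 402 387.0
216 372 402 387.0
217 372 402 387.0
218 372 402 387.0
219 372 402 387.0
220 373 402 387.5
221 373 406 389.5
222 374 409 391.5
223 375 411 393.0
224 377 411 394.0
225 379 405 392.0
226 383 409 396.0
227 408 411 409.5
```

View pics/b1.png

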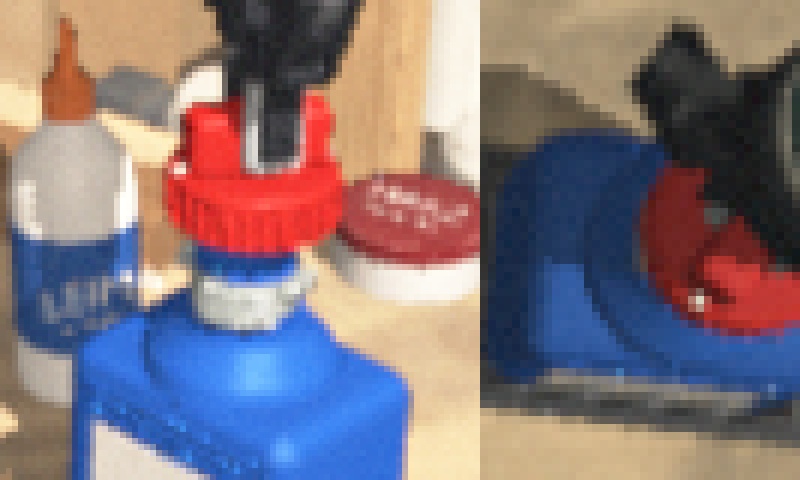

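The left crop shows the cap upright just above the blue neck, offset to the right by about 0.7 px (1.4 mm). Shift 1 mm and lower with feeling.

```bash
python3 inch.py '0.001 0 0.01 0 0 0; 0.001 0 0.018 0 0 0; 0.001 0 0.018 0 0 0'; python3 inch.py '0 0 0.002 0 0 0; 0 0 0.003 0 0 0;0 0 0.003 0 0 0';  python3 inch.py '0 0 0.002 0 0 0; 0 0 0.003 0 0 0;0 0 0.003 0 0 0'
```

```text
time_s: 9.1
position: [0.485, -0.1334, 0.2064]
orientation: [0.342, 0.94, -0.0, -0.001]
force: [-1.5, -0.9, -0.7]
grip_width: 0.0189
gripper_force: 60.3
time_s: 9.48
position: [0.4858, -0.1335, 0.2043]
orientation: [0.342, 0.94, 0.0, 0.0]
force: [0.4, -0.3, -1.4]
grip_width: 0.0187
gripper_force: 60.3
time_s: 9.85
position: [0.4861, -0.1338, 0.2031]
orientation: [0.342, 0.94, 0.0, 0.0]
force: [-4.3, 0.6, 11.9]
grip_width: 0.0188
gripper_force: 62.2
```

Run:
```python
from h import *
s=r.get_state();print(s["ft_torque"],s["force"])
R=Ro.from_quat(s["orientation"]);print("tool f,m",R.inv().apply(s["force"]),R.inv().apply(s["ft_torque"]))
plan([.4865,-.1335,.2],140)
```

```text
[0.39840312 0.66287633 0.06732443] [-4.31979078  0.62802418 11.9209946 ]
tool f,m [  3.70560628  -2.2847877  -11.92532374] [ 0.12080935  0.76394786 -0.06671896]
now [ 0.4861 -0.1338  0.2031] dp [-0.0001  0.0005  0.0031] rv [0.0009 0.0006 0.0001]
```

The moment puts the contact roughly on the +y side of the tool, which suggests the skirt edge is riding on the ring. I'll lift a little, shift towards that side and try again.

```bash
python3 inch.py '0 0 -0.003 0 0 0; 0 0.002 -0.003 0 0 0; 0 0.002 0 0 0 0;0 0.002 0 0 0 0'
cat > st.py <<'E'
from h import *
s=r.get_state();R=Ro.from_quat(s["orientation"]).inv()
f,m=np.array(s["force"]),np.array(s["ft_torque"])
print("f",f.round(1),"m",m.round(2),"tool f",R.apply(f).round(1),"m",R.apply(m).round(2), "xdeg",2*np.degrees(np.arctan2(s["orientation"][1],s["orientation"][0])))
for L in(.2,.24):print(L,"contact rx,ry",(-(m[1]+L*f[0])/f[2]).round(3),((m[0]-L*f[1])/f[2]).round(3))
E
python3 st.py
```

```text
time_s: 10.35
position: [0.4866, -0.1318, 0.2007]
orientation: [0.342, 0.94, -0.0, -0.001]
force: [0.2, -0.0, -0.9]
grip_width: 0.0187
gripper_force: 60.3
f [ 0.2 -0.  -0.9] m [ 0.02 -0.02  0.01] tool f [-0.1  0.1  0.9] m [-0.03  0.   -0.01] xdeg 140.02999619080163
0.2 contact rx,ry 0.017 -0.031
0.24 contact rx,ry 0.025 -0.032
```

It has entered: z is 0.2007 with no force. Now press down.

```bash
python3 inch.py '0 0 0.002 0 0 0; 0 0 0.004 0 0 0;0 0 0.004 0 0 0'; python3 inch.py '0 0 0.002 0 0 0; 0 0 0.004 0 0 0;0 0 0.004 0 0 0';  python3 inch.py '0 0 0.002 0 0 0; 0 0 0.004 0 0 0;0 0 0.004 0 0 0'; python3 st.py
```

```text
time_s: 10.72
position: [0.487, -0.132, 0.1975]
orientation: [0.342, 0.94, 0.0, -0.0]
force: [-2.3, 0.1, 3.1]
grip_width: 0.0183
gripper_force: 60.9
time_s: 11.1
position: [0.487, -0.132, 0.194]
orientation: [0.342, 0.94, 0.0, -0.0]
force: [-2.0, 0.4, 6.9]
grip_width: 0.0188
gripper_force: 61.4
time_s: 11.48
position: [0.487, -0.132, 0.1905]
orientation: [0.342, 0.94, 0.0, -0.0]
force: [-4.1, 1.1, 12.0]
grip_width: 0.0188
gripper_force: 62.0
f [-4.1  1.1 12. ] m [ 0.3   0.75 -0.01] tool f [  3.8  -1.7 -12. ] m [0.25 0.77 0.01] xdeg 140.00496275849912
0.2 contact rx,ry 0.005 0.006
0.24 contact rx,ry 0.019 0.002
```

```bash
python3 inch.py '0 0 0.002 0 0 0; 0 0 0.003 0 0 0;0 0 0.003 0 0 0'; python3 inch.py '0 0 0 0 0 0.1; 0 0 0 0 0 0.2;0 0 0 0 0 0.3;0 0 0 0 0 0.4;0 0 0 0 0 0.4'; python3 st.py
```

```text
time_s: 11.85
position: [0.487, -0.1321, 0.189]
orientation: [0.342, 0.94, 0.0, -0.0]
force: [-7.0, 2.4, 24.0]
grip_width: 0.0189
gripper_force: 63.7
time_s: 12.48
position: [0.4886, -0.1328, 0.189]
orientation: [0.522, 0.853, 0.001, 0.002]
force: [-2.9, -0.2, 19.6]
grip_width: 0.0185
gripper_force: 63.2
f [-2.9 -0.2 19.6] m [ 0.1   0.89 -0.08] tool f [  1.1  -2.6 -19.6] m [0.75 0.5  0.08] xdeg 117.02867526292542
0.2 contact rx,ry -0.016 0.007
0.24 contact rx,ry -0.011 0.008
```

```bash
python3 inch.py '0 0 0 0 0 0.12; 0 0 0 0 0 0.24;0 0 0 0 0 0.36;0 0 0 0 0 0.46;0 0 0 0 0 0.46'; python3 st.py; python3 inch.py '0 0 0 0 0 0.05; 0 0 0 0 0 0.1;0 0 0 0 0 0.1'; python3 st.py
```

```text
time_s: 13.1
position: [0.4885, -0.1337, 0.189]
orientation: [0.703, 0.711, 0.001, 0.002]
force: [-3.6, -1.2, 20.6]
grip_width: 0.0185
gripper_force: 63.2
f [-3.6 -1.2 20.6] m [-0.14  1.02 -0.11] tool f [ -1.2  -3.5 -20.6] m [ 1.02 -0.13  0.11] xdeg 90.64760129525921
0.2 contact rx,ry -0.015 0.005
0.24 contact rx,ry -0.008 0.007
time_s: 13.48
position: [0.4883, -0.1338, 0.189]
orientation: [0.737, 0.675, 0.001, 0.002]
force: [-4.3, -0.9, 20.1]
grip_width: 0.0187
gripper_force: 63.3
f [-4.3 -0.9 20.1] m [-0.2   1.01  0.07] tool f [ -1.3  -4.2 -20.1] m [ 0.98 -0.28 -0.07] xdeg 84.96311885638283
0.2 contact rx,ry -0.007 -0.001
0.24 contact rx,ry 0.002 0.001
```

Turned 55°. Go on in small steps until the stop is felt.

```bash
for k in 1 2; do python3 inch.py '0 0 0 0 0 0.04; 0 0 0 0 0 0.07;0 0 0 0 0 0.07' | grep force; python3 st.py | head -1; done
```

```text
force: [-3.8, -0.4, 20.7]
gripper_force: 63.3
f [-3.8 -0.4 20.7] m [-0.1   1.05  0.2 ] tool f [ -1.   -3.6 -20.7] m [ 1.03 -0.26 -0.2 ] xdeg 80.98941607582304
force: [-5.4, -0.3, 22.2]
gripper_force: 63.4
f [-5.4 -0.3 22.2] m [-0.1   1.08  0.14] tool f [ -1.5  -5.1 -22.2] m [ 1.03 -0.34 -0.14] xdeg 76.98949572944946
```

```bash
for k in 1 2; do python3 inch.py '0 0 0 0 0 0.04; 0 0 0 0 0 0.07;0 0 0 0 0 0.07' | grep force; python3 st.py | head -1; done
```

```text
force: [-5.8, -0.6, 23.3]
gripper_force: 63.8
f [-5.8 -0.6 23.3] m [0.06 1.41 0.41] tool f [ -2.3  -5.4 -23.3] m [ 1.37 -0.36 -0.41] xdeg 73.09807138961227
force: [-9.0, 1.8, 28.3]
gripper_force: 64.6
f [-9.   1.8 28.3] m [0.21 1.94 0.79] tool f [ -1.4  -9.1 -28.3] m [ 1.89 -0.5  -0.79] xdeg 69.24079016314805
```

```bash
python3 inch.py '0 0 0 0 0 0.03; 0 0 0 0 0 0.05;0 0 0 0 0 0.05' | grep force; python3 st.py | head -1
```

```text
force: [-8.4, 1.8, 29.0]
gripper_force: 68.8
f [-8.4  1.8 29. ] m [0.15 2.01 1.74] tool f [ -1.7  -8.5 -28.9] m [ 1.9  -0.66 -1.74] xdeg 66.74128638485888
```

The stop is clear: 1.7 Nm at about 73°. Ease the twist off, then let the cap spring up.

```bash
python3 inch.py '0 0 0 0 0 -0.05; 0 0 0 0 0 -0.1;0 0 0 0 0 -0.1' | grep force; python3 st.py | head -1;  python3 inch.py '0 0 -0.002 0 0 -0.02; 0 0 -0.004 0 0 -0.02;0 0 -0.005 0 0 -0.02;0 0 -0.005 0 0 -0.02'; python3 st.py | head -1
```

```text
force: [-9.3, 1.4, 26.3]
gripper_force: 64.1
f [-9.3  1.4 26.3] m [0.32 1.8  0.12] tool f [ -1.5  -9.3 -26.3] m [ 1.81 -0.26 -0.11] xdeg 71.82219242383574
time_s: 16.23
position: [0.4864, -0.1327, 0.1922]
orientation: [0.804, 0.594, -0.0, -0.0]
force: [-3.7, 0.4, 9.7]
grip_width: 0.0186
gripper_force: 61.8
f [-3.7  0.4  9.7] m [-0.11  0.76  0.04] tool f [-0.7 -3.7 -9.7] m [ 0.7  -0.33 -0.04] xdeg 72.9409909753714
```

```bash
for k in 1 2 3; do python3 inch.py '0 0 -0.001 0 0 0;0 0 -0.0015 0 0 0' | grep -E "force|posi"; done
```

```text
position: [0.4864, -0.1327, 0.1935]
force: [-1.7, -0.6, 7.7]
gripper_force: 61.6
position: [0.4864, -0.1327, 0.1946]
force: [-1.8, -1.2, 1.8]
gripper_force: 60.9
position: [0.4864, -0.1327, 0.1948]
force: [0.9, -4.1, -13.3]
gripper_force: 58.9
```

The cap stops at 0.1947 against the roof, the same height as in the grey jug's lock, so it is locked. Relax, release, withdraw.

```bash
python3 inch.py '0 0 0.0012 0 0 0;0 0 0.0012 0 0 0' | grep force; python3 inch.py '0 0 0 0 0 0;0 0 0 0 0 0;0 0 0 0 0 0;0 0 0 0 0 0' 0.045; python3 inch.py '0 0 -0.01 0 0 0;0 0 -0.03 0 0 0;0 0 -0.06 0 0 0;0 0 -0.1 0 0 0;0 0 -0.1 0 0 0;0 0 -0.1 0 0 0'
python3 - <<'E'
from h import *
i=r.snapshot("scene")[...,::-1];cv2.imwrite("pics/e1.png",cv2.resize(i[170:310,250:430],(720,560),interpolation=3))
h=cv2.cvtColor(i,cv2.COLOR_BGR2HSV).astype(int);y,x=np.mgrid[:400,:640]
m=((h[...,0]<8)|(h[...,0]>172))&(h[...,1]>150)&(y>195)&(y<250)&(x>355)&(x<402)
print(x[m].min(),x[m].max(),y[m].min(),y[m].max(),[proj("scene",[.4855,-.132,z]).round(1) for z in(.154,.201)])
E
```

```text
force: [-2.1, -3.6, -2.1]
gripper_force: 60.6
time_s: 17.73
position: [0.4874, -0.1316, 0.1948]
orientation: [0.804, 0.595, 0.0, 0.0]
force: [-0.2, 0.2, 0.1]
grip_width: 0.0451
gripper_force: 0.0
time_s: 18.48
position: [0.4867, -0.1317, 0.2947]
orientation: [0.804, 0.595, 0.0, -0.0]
force: [0.8, -0.6, -0.7]
grip_width: 0.0449
gripper_force: 0.0
372 401 210 237 [array([385.5, 231.4]), array([386.5, 213.6])]
```

View pics/e1.png

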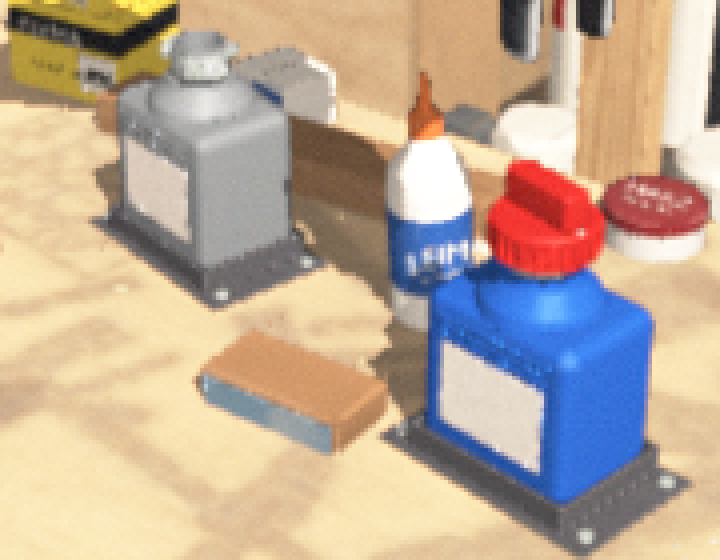

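The cap sits level on the blue jug at (386,224) in the full picture. The glue bottle and sanding block are undisturbed, and the gripper is clear.

```bash
python3 -c "
from station import r
print(r.hand_in())"
```

```text
the job is handed in; nothing more can be done
None
```

The red cap is off the grey jug and locked on the blue one: it turned about 73° to a felt stop, sprang up to lock height and held a 13 N pull; I let go of it and handed in after about 18.5 s, with the bottle and block seen unmoved.

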